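# Load a culture flask into the bench imager and latch its hood

## Robot

A 6-joint arm with a two-finger parallel gripper is mounted at the origin on the work surface; the furniture and walls round the work are solid. World frame = base frame: x ahead of the robot, y to its left, z up, the work surface at z = 0. Lengths are in m, angles in rad, forces in N, time in s.
With the tool pointing down it reaches from about 0.325 to 0.9 m from the base axis. Payload 6.1 kg.
Tool frame: the origin (TCP) lies midway between the tips of the shut fingers; the grasp point (between the pads) lies 19 mm behind it; z points along the fingers, y is the line along which they close (so a half turn about z gives the same grasp; the last joint's range is limited). The gripper opens to 87 mm and grips with 3 to 60 N. Pads are 19 mm wide; open, the fingers measure 117 mm over their backs; the gripper's body (75 mm by 190 mm) begins 51 mm behind the grasp point.
Start: joints at [-1.359, 0.22, 1.526, -0, 1.395, -0.126], TCP at [0.207, -0.59, 0.223] pointing down, gripper open.
Joint ranges: [-2.98, 2.98], [-0.91, 2.08], [0.09, 2.57], [-1.24, 4.39], [0.2, 2.65], [-2.68, 2.68]. Speed limits (rad/s): [2.57, 2.57, 3.01, 3.14, 3.14, 3.14].

## Interface

Orientations are given as a rotation vector (axis times angle).
In Python, from workcell import arm, eyes, get_time_s, get_joint_pos, get_dq, get_tau, get_ee_pos, get_orientation, get_force, get_torque, get_opening, get_grasp_force gives the robot as it stands. Calls block until the motion is done:
- arm.movep(position, orientation): joint-space move of the TCP to a pose.
- arm.line_to(position, max_speed=0.15, ori=None, threshold=None): straight line of the TCP; ori=None keeps the orientation; max_speed is the mean speed in m/s. With threshold (N) it stops when the force on the tool has changed by that much, and returns True; else False.
- arm.set_joints(angles): joint-space move.
- arm.let_go() and arm.close(newtons=None): open the fingers fully, or close them until they stop; newtons is the grip in N (None keeps the last).
- arm.wait(seconds).
- arm.solve_ik(position, orientation): joint angles nearest the present ones, or None.
- eyes.read_camera(name): name is "side" or "top"; returns (picture, depth): 384x512x3 uint8, red, green, blue; 384x512 float32, m along the optical axis (not along the pixel's ray), 0 where there is no reading.
- eyes.get_calibration(name): a dict with "vfov" (degrees; the focal length in pixels is half the picture's height over the tangent of half this angle, whatever the lens; pixels are square), "cx", "cy" (the principal point, pixels), "eye" and "rotation" of the camera in the world. Camera axes: x right, y up, looking along -z (the intrinsics and any distortion apply to the point x, -y, -z); pixel columns grow to the right and rows downward; lengths in m; the calibration is good to about 2 mm. A picture is of the moment at which its call begins. get_calibration takes no time and is no camera call.
A pose or a line that the arm cannot do raises arm.MotionError and nothing moves.
- arm.close_job(): hands the job in; it is judged then, once.
Readings, each from a call of its own:
- get_time_s(): time.
- get_joint_pos(): joint angles.
- get_dq(): joint speeds.
- get_tau(): joint torques, N m.
- get_ee_pos(): TCP position.
- get_orientation(): TCP orientation.
- get_force(): force on the tool from outside, world axes, zero at the start.
- get_torque(): the same for the moment, N m.
- get_opening(): finger opening in m.
- get_grasp_force(): force on a finger pad.
Only numpy, scipy, OpenCV 4.12 (cv2) and the standard library are available. Lean on these libraries where they do the work, as an engineer would, in place of code of your own. Each camera call takes 0.05 s, during which the arm holds its last target. There are 200 camera calls.

## Task

Lay the culture flask that stands on end flat in the open imager's nest, with its bent neck leaning upwards and its cap towards the front of the imager (the side with the display and hooks), and let go of it. Then lower the hood without letting it fall and press it down until both sprung hooks have caught it and it stays shut. Do not let the flask topple or tumble, and leave the other things on the bench where they are.

Things in the scene. Friction and masses are not known exactly. Their poses are not given: they have to be found in the camera images.
- flask: Clear culture flask, pink inside, teal cap on a bent neck, 51 x 100 x 29 mm, 40-70 g, standing cap up on its flat end. Own frame: x across the 51 mm width (white label on the narrow side at -x); y from cap (-y) to flat end (y=+50 mm); z from the bottom broad face (z=0) to the top one, towards which the neck leans (z=24). Origin on the bottom face, mid-length. Straight sides y=0 to 50.
- flask_cap (a point): Centre of the flask's cap: 42 mm from the flask's origin along its -y, 16 mm up its z. The cap is round, 25 mm across (axis nearly along y), 12 mm long. Axes are the flask's.
- imager: White bench imager, fixed, 160 mm deep (x) x 156 mm wide (y), base top at z=88 mm; origin under its centre, x to the rear (hinge), y left. A small dark display and the hooks are at its front (-x). Two black sprung plungers (9 mm thick) stand 10 mm out of the base top at x=-64, y=+/-64 mm. The nest is sunk into the base top, see nest and cap_well.
- nest (a point): Where the flask's origin belongs: on the stage at imager x=7, y=0, z=48 mm; axes are the imager's. Flask right: its y along this x (cap to -x), its z up. The body pocket spans imager x=-18 to 60, y=+/-28.5 mm (slopes widen it to +/-34 in its top 16 mm), about 3 mm clear of the flask; its walls rise 40 mm above the stage, hiding the flask's sides.
- cap_well (a point): Centre of the floor of the well round the cap, in front of the body pocket: imager x=-58 to -18, y=+/-48 mm, floor z=38 mm, walls up to z=88. It gives room for two upright fingers on either side of the cap; a hand tilted forwards more than about 20 degrees hits its front wall. Axes are the imager's.
- hood_handle (a point): Middle of the hood's black handle bar: round, 11 mm thick, 72 mm straight, parallel to the hinge, 38 mm off the hood's front face, so upright fingers fit round it at every hood angle. At hood angle a it lies at imager x = 74 - 182 cos a + 17 sin a, z = 92 + 182 sin a + 17 cos a (mm). Axes turn with the hood.
- hood_hinge (a point): Point on the hood's hinge axis (along the imager's y), at imager x=74, y=0, z=92 mm; axes turn with the hood.
- hood (a joint): Angle of the white hood (0.4 kg, 140 x 148 x 40 mm), rad: 0 shut, 1.42-1.58 at the start, stops at 1.66 and -0.012. A friction hinge holds it up above about 1.0; lower, it falls if let go. Below 0.1 it meets the sprung hooks and from 0.07 the plungers, so it stays ajar (0.04-0.1) until a push of some 10 N (at most 15) down on the handle snaps it home; latched it reads about 0.01.
- latch (a joint): Angle of the latch, rad: two steel hooks on one shaft across the imager's front (y=+/-62 mm), sprung towards two steel pins on the hood's front. 0 at rest and when caught; the pins push it out to about 0.1 in passing, then it snaps back over them.
- medium_bottle: Bystander: round glass bottle with orange cap, 60 mm across, 124 mm high; origin under its centre.
- timer: Bystander: white bench timer, 66 x 66 x 18 mm; origin under its centre.
- dish: Bystander: round lidded dish, 60 mm across, 15 mm high; origin under its centre.
Mind the look-alikes: they are no part of the job. What is shaped like the flask but orange is not meant.

How it is judged:
On the way:
1. the flask lies flat in the nest, neck leaning up, cap to the front, let go of, with the hood still open (horizontal distance between flask and nest below 0.018 m and z of flask in the frame of nest below 0.004 m and angle between flask's own z axis and vertical below 0.08 rad and x of flask_cap in the frame of nest below -0.03 m and contact force between the fingers and flask below 0.1 N and value of joint hood above 0.8 rad), for 0.2 s.
At the end, for the whole second after the job is handed in: Flask flat on the stage in the nest: origin within 18 mm sideways and 4 mm in height of the nest point, top face up within 0.08 rad, cap to the front. Hood shut and held by the latch: hood under 0.02 rad, hooks sprung back (latch under 0.06 rad) (value of joint hood below 0.02 rad and value of joint latch below 0.06 rad and horizontal distance between flask and nest below 0.018 m and z of flask in the frame of nest below 0.004 m and angle between flask's own z axis and vertical below 0.08 rad and x of flask_cap in the frame of nest below -0.03 m); the robot touches nothing.
It fails at once if the hood is let fall or slammed: it closes faster than 1.5 rad/s (about 0.27 m/s at the handle) between 0.3 and 0.12 rad, just before it meets the hooks (value of joint hood between 0.12 and 0.3 rad and velocity of joint hood below -1.5 rad/s).
It fails at once if the flask topples or tumbles (turns faster than 9 rad/s) (angular speed of flask above 9 rad/s).
It fails at once if a bystander (medium bottle, timer or dish) is shifted by more than 20 mm (distance of any of medium_bottle, timer, dish from where it was at the start of the episode above 0.02 m).
It also fails if it takes over 72 s, if anything falls off the work surface, if the arm or the gripper's body presses on something with over 40 N, if the wrist force passes 120 N, or if a joint passes its speed limit or range.

## Working session

There is one attempt and no reset: what is moved stays moved. The work goes in short steps, each a Python script; the robot and the scene stay as the last script left them, time stands still between calls to the robot, and variables do not carry over. Pictures are saved under pics/ and viewed, at most 10 in all, crops included, and the job is handed in when it is done.

```bash
mkdir -p pics; ls
cat > h.py <<'E'
import numpy as np, cv2
from workcell import arm, eyes, get_time_s, get_joint_pos, get_ee_pos, get_orientation, get_force, get_opening, get_grasp_force
def snap(n,f):
    p,d=eyes.read_camera(n); cv2.imwrite(f'pics/{f}.png',p[:,:,::-1]); np.savez(f'pics/{f}.npz',p=p,d=d); return p,d
E
python3 - <<'E'
from h import *
for n in('side','top'):
    snap(n,n+'0'); print(n,eyes.get_calibration(n))
E
```

```text
pics
side {'vfov': 46.144316768549544, 'cx': 263.02415339214684, 'cy': 201.59054675685144, 'eye': array([ 0.77752041, -0.93728955,  0.75022837]), 'rotation': array([0.92547726, 0.11562252, 0.24864852])}
top {'vfov': 55.8435768879345, 'cx': 253.97324751899725, 'cy': 193.4280472781883, 'eye': array([ 0.39775483, -0.05330145,  1.0192251 ]), 'rotation': array([ 0.11511862, -0.14278596, -1.57348131])}
```

View pics/side0.png

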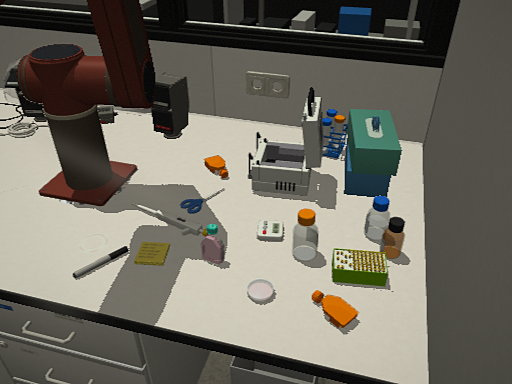

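View pics/top0.png

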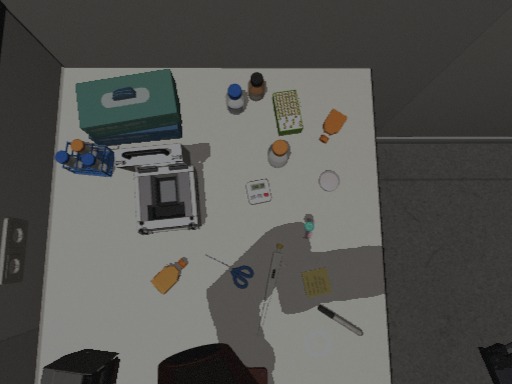

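```bash
cat >> h.py <<'E'
from scipy.spatial.transform import Rotation as R
def cloud(n,d):
    c=eyes.get_calibration(n); f=192/np.tan(np.radians(c['vfov'])/2)
    v,u=np.mgrid[:384,:512]
    P=np.stack([(u-c['cx'])/f*d,-(v-c['cy'])/f*d,-d],-1)
    return P@R.from_rotvec(c['rotation']).as_matrix().T+c['eye']
def teal(p):
    h=cv2.cvtColor(p,cv2.COLOR_RGB2HSV); return cv2.inRange(h,(75,90,80),(95,255,255))>0
E
python3 - <<'E'
from h import *
S=np.load('pics/side0.npz');T=np.load('pics/top0.npz')
for n,D,(a,b,c,d) in(('side',S,(218,270,190,235)),('top',T,(200,250,290,330))):
    C=cloud(n,D['d']); m=np.zeros((384,512),bool); m[a:b,c:d]=teal(D['p'])[a:b,c:d]
    q=C[m]; print(n,'cap',m.sum(),np.argwhere(m).mean(0),q.mean(0),q.min(0),q.max(0))
    h=cv2.cvtColor(D['p'],cv2.COLOR_RGB2HSV)
    k=np.zeros((384,512),bool); k[a:b,c:d]=(C[a:b,c:d,2]>.01)&(C[a:b,c:d,2]<.12)
    q=C[k]; print(n,'flask',k.sum(),q.min(0),q.max(0))
C=cloud('side',S['d']); print('table side',C[330,200],C[200,300],C[270,220]); 
C=cloud('top',T['d']); print('table top',C[300,200],C[150,220],C[100,360],C[230,350])
# imager base top
for n,D in(('side',S),('top',T)):
    C=cloud(n,D['d']); w=(abs(C[...,2]-.088)<.006)&(C[...,0]>.3)&(C[...,0]<.8)&(C[...,1]>0)&(C[...,1]<.5)
    q=C[w][:,:2].astype(np.float32); print(n,w.sum(),cv2.minAreaRect(q),np.median(C[w][:,2]))
def crop(D,a,b,c,d,s): return cv2.resize(D['p'][a:b,c:d,::-1],None,fx=s,fy=s,interpolation=cv2.INTER_CUBIC)
A=crop(S,215,275,185,235,6);B=crop(T,130,240,120,210,5);E_=crop(T,200,250,285,335,4)
W=np.zeros((600,800,3),np.uint8)
for im,x,y in((A,0,0),(E_,0,380),(B,310,0)): W[y:y+im.shape[0],x:x+im.shape[1]]=im
cv2.imwrite('pics/crop1.png',W)
E
```

```text
side cap 74 [227.81081081 211.31081081] [ 0.46554042 -0.21228143  0.09273595] [ 0.4057772  -0.22502937 -0.00214256] [ 0.47883385 -0.10003886  0.10019405]
side flask 730 [ 0.36623678 -0.23227396  0.01000043] [ 0.49327385 -0.11480229  0.10019405]
top cap 62 [226.03225806 308.80645161] [ 0.46435671 -0.20669211  0.11171905] [ 0.39775483 -0.22159764  0.08738908] [ 0.47615306 -0.05330145  1.0192251 ]
top flask 153 [ 0.4376093  -0.22961985  0.01031308] [ 0.49049757 -0.1971311   0.09997376]
table side [ 0.51078378 -0.41529783 -0.00133998] [0.61831    0.06944159 0.00090594] [ 0.49322356 -0.2455446  -0.0014898 ]
table top [ 0.27395602  0.07704446 -0.0017465 ] [ 6.95015059e-01  2.57688217e-02 -5.99638809e-04] [ 0.84992125 -0.39293969 -0.00335827] [ 4.60587223e-01 -3.41667520e-01  2.70783659e-04]
side 1199 ((0.5512038469314575, 0.31409332156181335), (0.3751068413257599, 0.49667268991470337), 16.317119598388672) 0.08557183251850853
top 2450 ((0.5523258447647095, 0.2925690710544586), (0.46907931566238403, 0.42441603541374207), 1.2754663228988647) 0.086745955963493
```

View pics/crop1.png

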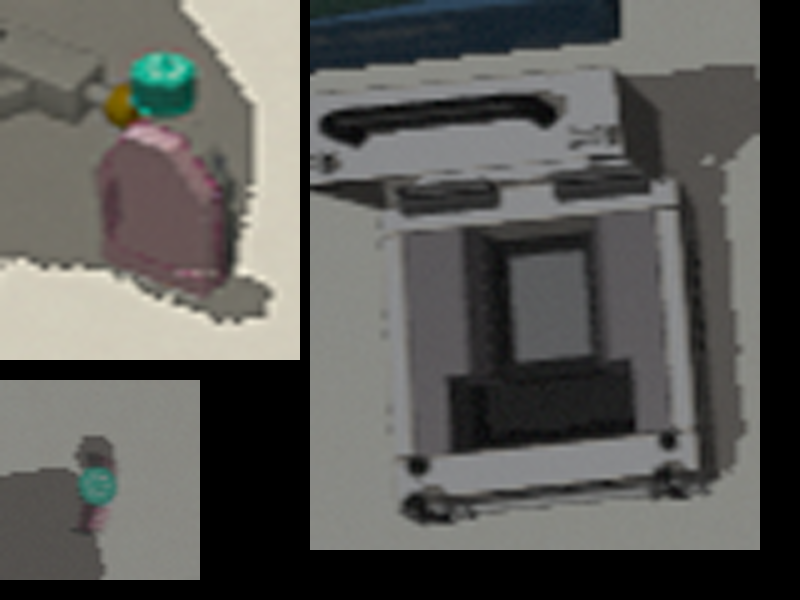

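Run:
```python
from h import *
S=np.load('pics/side0.npz');T=np.load('pics/top0.npz')
C=cloud('side',S['d']); p=S['p']
h=cv2.cvtColor(p,cv2.COLOR_RGB2HSV)
m=np.zeros((384,512),bool); m[218:270,195:230]=True
inb=lambda q:(abs(q[...,0]-.465)<.045)&(abs(q[...,1]+.21)<.045)
cap=m&teal(p)&inb(C)&(C[...,2]>.07); q=C[cap]; print('cap',len(q),q.mean(0))
top=cap&(C[...,2]>.095); print('captop',top.sum(),C[top].mean(0))
b=m&inb(C)&(C[...,2]>.012)&(C[...,2]<.045); q=C[b]
# RANSAC vertical plane in xy
best=None;rng=np.random.default_rng(0)
for _ in range(2000):
    i,j=rng.choice(len(q),2,False); t=q[j,:2]-q[i,:2]
    if np.linalg.norm(t)<.02: continue
    n=np.array([-t[1],t[0]])/np.linalg.norm(t); r=(q[:,:2]-q[i,:2])@n; k=abs(r)<.0015
    if best is None or k.sum()>best.sum(): best=k
f=q[best][:,:2]; c=f.mean(0); u,s,v=np.linalg.svd(f-c); t=v[0]; n=v[1]; n*=np.sign(n[1])
print('face',len(q),best.sum(),c,'t',t,'n(away)',n,np.degrees(np.arctan2(t[1],t[0])),'ext',((f-c)@t).min(),((f-c)@t).max())
for nm,M in(('cap',cap),('captop',top)): print(nm,'dist',((C[M][:,:2]-c)@n).mean(),((C[M][:,:2]-c)@n).min(),((C[M][:,:2]-c)@n).max(),'along',((C[M][:,:2]-c)@t).mean())
C2=cloud('top',T['d']); z=C2[...,2]
cm=teal(T['p'])&inb(C2)&(z>.085); print('cap top view',C2[cm].mean(0),cm.sum()); q2=C2[cm][:,:2]; print('dist',((q2-c)@n).mean(),((q2-c)@n).min(),((q2-c)@n).max(),((q2-c)@t).mean())
print('right narrow colours');
for r in range(236,264,4): print(r,[tuple(map(int,p[r,cc])) for cc in range(216,228,2)])
# imager: top rim pixels inside crop
z2=C2; w=np.zeros((384,512),bool); w[165:232,130:203]=True
w&=(abs(C2[...,2]-.088)<.005)
n_,l,st,ce=cv2.connectedComponentsWithStats(w.astype(np.uint8)); k=1+np.argmax(st[1:,4]); print(st[k],ce[k])
g=C2[l==k][:,:2].astype(np.float32); print(cv2.minAreaRect(g))
g=C2[w][:,:2].astype(np.float32);print(cv2.minAreaRect(g))
# plungers
dark=(p.max(-1)<0)
for nm,(a,b_) in(('L',(223,141)),('R',(218,193))):
    pt=T['p'][a-5:a+6,b_-5:b_+6].max(-1).astype(int); print(nm);print(pt)
    dk=pt<75; ii=np.argwhere(dk); print((ii.mean(0)+[a-5,b_-5]))
# handle
hd=(T['p'].max(-1)<60)&(C2[...,2]>.2)&(C2[...,0]>.5)&(C2[...,1]>.1); hd[:,:115]=0; hd[:, 190:]=0; hd[:130]=0;hd[170:]=0
print('handle',hd.sum(),C2[hd].mean(0),C2[hd].min(0),C2[hd].max(0))
```

```text
cap 73 [ 0.46635909 -0.213819    0.09403565]
captop 49 [ 0.46745467 -0.21195458  0.09684022]
face 242 150 [ 0.46355665 -0.22547414] t [ 0.98044103 -0.19681309] n(away) [0.19681309 0.98044103] -11.350658682003155 ext -0.02646251997640557 0.02513139033008573
cap dist 0.011978739483441131 0.000930792886018639 0.026320745837400288 along 0.0004537452388974919
captop dist 0.014022311407506713 0.003548832944406837 0.026320745837400288 along 0.0011609554450883715
cap top view [ 0.46544854 -0.20920671  0.0968419 ] 61
dist 0.01632160436449488 0.0032988335180368844 0.026525779350703514 -0.0013467519615511492
right narrow colours
236 [(116, 115, 104), (116, 114, 103), (115, 113, 104), (116, 114, 103), (117, 114, 104), (106, 104, 94)]
240 [(131, 110, 108), (115, 113, 101), (95, 94, 86), (111, 109, 100), (117, 114, 104), (105, 102, 94)]
244 [(127, 99, 101), (130, 100, 104), (90, 71, 74), (82, 84, 78), (114, 111, 102), (106, 103, 94)]
248 [(102, 83, 84), (116, 96, 96), (87, 63, 69), (62, 57, 53), (104, 103, 95), (170, 167, 152)]
252 [(103, 85, 84), (103, 85, 86), (94, 68, 75), (65, 55, 55), (87, 85
[... 1004 characters left out ...]
86  83]]
[222.5        141.28571429]
R
[[ 94  95  96  95 118 136 141 138 109  59  49]
 [ 96  94  95  94 115 134 140 137 110  62  49]
 [ 94  94  93  94  84 111 135 130  98  45  44]
 [ 75  80  61  49  61  70 104 125 104  61  40]
 [135 105  44  24  29  99 133 137 126  85  46]
 [139 106  44  23  25  91 130 141 128  92  44]
 [139 123  82  39  59 100 130 141 132  95  39]
 [139 135 129 112 116 135 139 140 134  98  40]
 [138 139 139 137 138 137 138 140 135  98  40]
 [139 136 113  88  88  91 116 139 136 103  40]
 [123  94  68  46  70  85  85 114 133 100  46]]
[217.73333333 194.46666667]
handle 256 [0.60864972 0.16541562 0.27138894] [0.5902134  0.10001289 0.21644848] [0.62807717 0.23523891 0.28224746]
```

```bash
cat >> h.py <<'E'
psi=np.radians(5.59); IM=np.array([.5463,.1621,0]); Ri=R.from_euler('z',psi).as_matrix()
im=lambda x,y,z: IM+Ri@np.array([x,y,z])
n=np.array([.1968,.9804,0]); capP=np.array([.466,-.2095,.092])
Fp=np.array([[n[1],0,n[0]],[-n[0],0,n[1]],[0,-1,0]])  # flask axes at pick (cols x,y,z)
Fn=np.stack([-Ri[:,1],Ri[:,0],[0,0,1]],1)            # at nest
def tool_in_flask(tilt,s):  # cols tool x,y,z in flask frame
    z=np.array([0,np.sin(tilt),-np.cos(tilt)]); y=np.array([s,0,0.]); return np.stack([np.cross(y,z),y,z],1)
rv=lambda M:R.from_matrix(M).as_rotvec()
E
python3 - <<'E'
from h import *
S=np.load('pics/side0.npz');T=np.load('pics/top0.npz')
for nm,D in(('top',T),('side',S)):
    C=cloud(nm,D['d']); L=(C-IM)@Ri
    k=(L[...,0]<-70e-3)&(L[...,0]>-.12)&(abs(L[...,1])<.085)&(L[...,2]>.092)&(L[...,2]<.2)
    print(nm,'hooks',k.sum(),L[k].min(0),L[k].max(0), np.percentile(L[k][:,2],[50,90]))
    k=(abs(L[...,0]+.064)<.012)&(abs(abs(L[...,1])-.064)<.012)&(D['p'].max(-1)<60)&(L[...,2]>.08)
    for s in(1,-1): q=L[k&(s*L[...,1]>0)]; print(' plunger',len(q),q.mean(0) if len(q) else 0)
    h=cv2.cvtColor(D['p'],cv2.COLOR_RGB2HSV); o=(cv2.inRange(h,(5,150,120),(20,255,255))>0)&(C[...,2]>.11)&(C[...,1]<0)
    print(' bottle cap',C[o].mean(0))
    k=(D['p'].max(-1)<60)&(abs(L[...,1])<.03)&(L[...,2]>.2)&(L[...,0]<.12)&(L[...,0]>.03); q=L[k]; print(' handle',k.sum(),q.mean(0) if len(q) else 0,np.percentile(q,5,axis=0),np.percentile(q,95,axis=0))
    k=(abs(L[...,1])<.07)&(L[...,2]>.12)&(L[...,2]<.32)&(abs(L[...,0]-.07)<.06); print(' hood zmax',L[k].max(0),L[k].min(0))
for a in(1.42,1.5,1.58): print(a,74-182*np.cos(a)+17*np.sin(a),92+182*np.sin(a)+17*np.cos(a))
for tl in(0,6,12):
  for s in(1,-1):
    t=tool_in_flask(np.radians(tl),s)
    off=np.array([0,-.004,0])
    for nm,F,c in(('pick',Fp,capP),('up',Fp,capP+[0,0,.2]),('nest',Fn,im(-.035,0,.064)),('nestup',Fn,im(-.035,0,.264))):
        M=F@t; g=c+F@off; q=arm.solve_ik(g+M[:,2]*.019,rv(M)); print(tl,s,nm,None if q is None else np.round(q,2))
E
```

```text
top hooks 49 [-0.09070594 -0.06614834  0.09418104] [-0.07794638  0.06489855  0.12069876] [0.10887622 0.11831803]
 plunger 12 [-0.06307066  0.06186955  0.09395984]
 plunger 9 [-0.0643414  -0.06587634  0.09721164]
 bottle cap [ 0.65722418 -0.13321347  0.15719498]
 handle 143 [ 0.06268252 -0.00044306  0.27810115] [ 0.05870947 -0.02765123  0.27503607] [0.06775916 0.02613737 0.28083031]
 hood zmax [0.09014079 0.0699997  0.28224746] [ 0.04959376 -0.06998385  0.12611991]
side hooks 55 [-0.08845824 -0.07322568  0.09246618] [-0.07721668  0.06503202  0.11896934] [0.10572766 0.11613152]
 plunger 9 [-0.06396169  0.05901394  0.0918743 ]
 plunger 8 [-0.06292421 -0.06858767  0.09125231]
 bottle cap [ 0.65904662 -0.1437897   0.13010128]
 handle 57 [ 7.50728110e-02 -8.07265405e-05  2.56815004e-01] [ 0.06089236 -0.02529508  0.20212875] [0.09599652 0.02570777 0.27898092]
 hood zmax [0.10801935 0.06960782 0.27974992] [ 0.05097186 -0.06990212  0.12101583]
1.42 63.466044444552416 274.4884538275116
1.5 78.083244068747 274.7466199902888
1.58 92.6743248654017 273.83583142720096
0 1 pick None
0 1 up None
0 1 nest [0.15 0.2  1.91 0.   1.03 1.63]
0 1 nestup [ 0.15 -0.02  1.74  0.    1.42  1.63]
0 -1 pick None
0 -1 up None
0 -1 nest [ 0.15  0.2   1.91 -0.    1.03 -1.51]
0 -1 nestup [ 0.15 -0.02  1.74 -0.    1.42 -1.51]
6 1 pick None
6 1 up None
6 1 nest [ 0.16  0.13  1.99 -0.01  0.91  1.64]
6 1 nestup [ 0.16 -0.1   1.82 -0.01  1.31  1.63]
6 -1 pick None
6 -1 up None
6 -1 nest [ 0.16  0.13  1.99 -0.01  0.91 -1.51]
6 -1 nestup [ 0.16 -0.1   1.82 -0.01  1.31 -1.51]
12 1 pick None
12 1 up None
12 1 nest [ 0.16  0.07  2.08 -0.02  0.79  1.65]
12 1 nestup [ 0.16 -0.18  1.9  -0.01  1.21  1.64]
12 -1 pick None
12 -1 up None
12 -1 nest [ 0.16  0.07  2.08 -0.02  0.79 -1.49]
12 -1 nestup [ 0.16 -0.18  1.9  -0.01  1.21 -1.5 ]
```

Run:
```python
from h import *
# tool pointing azimuth az, below horizontal tilt, cap-up grasp (closing axis horizontal)
def tool(az,tl,s):
    a=np.radians(az);t=np.radians(tl); z=np.array([np.cos(a)*np.cos(t),np.sin(a)*np.cos(t),-np.sin(t)]); y=s*np.array([-np.sin(a),np.cos(a),0]); return np.stack([np.cross(y,z),y,z],1)
for pos in(capP,[.466,-.21,.25],[.5,-.35,.1],[.5,0,.1]):
  print(pos)
  for az in range(-180,180,30):
    r=[]
    for tl in(0,10,20,35,50,70):
      for s in(1,-1):
        q=arm.solve_ik(list(pos),rv(tool(az,tl,s)))
        if q is not None: r.append((tl,s,[float(round(x,1)) for x in q])); 
    print(az,len(r),r[:2])
```

```text
[ 0.466  -0.2095  0.092 ]
-180 12 [(0, 1, [-0.3, 1.3, 0.8, -0.6, 2.5, 1.1]), (0, -1, [-0.3, 1.3, 0.8, -0.6, 2.5, -2.1])]
-150 12 [(0, 1, [-0.2, 1.1, 1.1, -0.9, 2.2, 0.9]), (0, -1, [-0.2, 1.1, 1.1, -0.9, 2.2, -2.2])]
-120 11 [(0, 1, [0.0, 0.9, 1.5, -1.1, 1.9, 1.0]), (0, -1, [0.0, 0.9, 1.5, -1.1, 1.9, -2.2])]
-90 4 [(35, 1, [-0.0, 0.3, 2.1, -1.1, 1.1, 0.7]), (35, -1, [-0.0, 0.3, 2.1, -1.1, 1.1, -2.5])]
-60 7 [(0, 1, [0.0, 0.6, 2.3, 4.2, 1.5, 1.4]), (0, -1, [0.0, 0.6, 2.3, 4.2, 1.5, -1.7])]
-30 6 [(0, 1, [-2.9, 1.9, 2.6, 1.3, 0.8, 0.4]), (0, -1, [-0.7, 0.7, 2.6, 3.0, 1.7, -1.6])]
0 9 [(0, 1, [-1.4, 0.6, 2.4, 1.8, 1.6, 1.6]), (0, -1, [-1.4, 0.6, 2.4, 1.8, 1.6, -1.5])]
30 10 [(0, 1, [-1.3, 0.7, 2.1, 1.3, 1.7, 1.9]), (0, -1, [-1.3, 0.7, 2.1, 1.3, 1.7, -1.2])]
60 11 [(0, 1, [-1.2, 0.9, 1.7, 1.0, 1.9, 2.1]), (0, -1, [-1.2, 0.9, 1.7, 1.0, 1.9, -1.1])]
90 12 [(0, 1, [-1.0, 1.1, 1.3, 0.8, 2.2, 2.1]), (0, -1, [-1.0, 1.1, 1.3, 0.8, 2.2, -1.0])]
120 12 [(0, 1, [-0.8, 1.2, 0.9, 0.5, 2.5, 2.0]), (0, -1, [-0.8, 1.2, 0.9, 0.5, 2.5, -1.2])]
150 12 [(0, 1, [-0.6, 1.3, 0.8, -0.1, 2.6, 1.5]), (0, -1, [-0.
[... 2717 characters left out ...]
-1.2, 1.1, 0.6]), (35, -1, [0.4, 0.2, 2.2, -1.2, 1.1, -2.5])]
-30 9 [(0, 1, [0.4, 0.6, 2.4, 4.1, 1.5, 1.5]), (0, -1, [0.4, 0.6, 2.4, 4.1, 1.5, -1.7])]
0 4 [(50, 1, [-0.3, -0.5, 2.5, 0.5, 0.4, -2.2]), (50, -1, [-0.3, -0.5, 2.5, 0.5, 0.4, 0.9])]
30 11 [(0, 1, [-1.0, 0.6, 2.4, 1.6, 1.6, 1.7]), (0, -1, [-1.0, 0.6, 2.4, 1.6, 1.6, -1.4])]
60 11 [(0, 1, [-0.9, 0.7, 2.0, 1.2, 1.7, 1.9]), (0, -1, [-0.9, 0.7, 2.0, 1.2, 1.7, -1.2])]
90 12 [(0, 1, [-0.7, 0.9, 1.6, 0.9, 2.0, 2.1]), (0, -1, [-0.7, 0.9, 1.6, 0.9, 2.0, -1.1])]
120 12 [(0, 1, [-0.5, 1.1, 1.2, 0.7, 2.3, 2.1]), (0, -1, [-0.5, 1.1, 1.2, 0.7, 2.3, -1.1])]
150 12 [(0, 1, [-0.3, 1.2, 0.9, 0.4, 2.5, 1.9]), (0, -1, [-0.3, 1.2, 0.9, 0.4, 2.5, -1.3])]
```

```bash
cat >> h.py <<'E'
def tool(az,tl,s):
    a=np.radians(az);t=np.radians(tl); z=np.array([np.cos(a)*np.cos(t),np.sin(a)*np.cos(t),-np.sin(t)]); y=s*np.array([-np.sin(a),np.cos(a),0]); return np.stack([np.cross(y,z),y,z],1)
E
python3 - <<'E'
from h import *
for dz in(0,.04,.15):
  for az in(-101,-104,-107,-110,-113,-116,-120):
    r=[]
    for tl in(-8,-4,0,4,8,12,16):
        M=tool(az,tl,1); q=arm.solve_ik(capP+[0,0,.002+dz]+M[:,2]*.016,rv(M)); r.append(None if q is None else float(round(q[3],2)))
    print(dz,az,r)
E
```

```text
0 -101 [None, None, None, None, None, None, -1.22]
0 -104 [None, None, None, None, None, -1.22, -1.18]
0 -107 [None, None, None, None, -1.22, -1.18, -1.15]
0 -110 [None, None, None, -1.22, -1.19, -1.15, -1.12]
0 -113 [None, None, -1.22, -1.19, -1.15, -1.12, -1.09]
0 -116 [None, -1.22, -1.19, -1.16, -1.12, -1.09, -1.06]
0 -120 [-1.22, -1.19, -1.15, -1.12, -1.08, -1.05, -1.02]
0.04 -101 [None, None, None, None, None, None, -1.22]
0.04 -104 [None, None, None, None, None, -1.22, -1.18]
0.04 -107 [None, None, None, None, -1.22, -1.19, -1.15]
0.04 -110 [None, None, None, -1.23, -1.19, -1.16, -1.12]
0.04 -113 [None, None, -1.23, -1.2, -1.16, -1.13, -1.09]
0.04 -116 [None, -1.24, -1.2, -1.17, -1.13, -1.1, -1.06]
0.04 -120 [-1.24, -1.2, -1.17, -1.13, -1.1, -1.06, -1.02]
0.15 -101 [None, None, None, None, None, None, -1.21]
0.15 -104 [None, None, None, None, None, -1.23, -1.18]
0.15 -107 [None, None, None, None, None, -1.2, -1.16]
0.15 -110 [None, None, None, None, -1.22, -1.18, -1.13]
0.15 -113 [None, None, None, -1.23, -1.19, -1.15, -1.11]
0.15 -116 [None, None, None, -1.21, -1.17, -1.13, -1.08]
0.15 -120 [None, None, -1.22, -1.18, -1.14, -1.09, -1.05]
```

```bash
cat >> h.py <<'E'
def down(yaw):  # closing axis (tool y) at azimuth yaw
    a=np.radians(yaw); y=np.array([np.cos(a),np.sin(a),0]); z=np.array([0,0,-1.]); return rv(np.stack([np.cross(y,z),y,z],1))
def st(l=''): print(l,round(get_time_s(),2),np.round(get_ee_pos(),4),np.round(get_force(),1),'op',round(get_opening(),4),'gf',round(get_grasp_force(),1),'q',np.round(get_joint_pos(),2),flush=True)
E
python3 - <<'E'
from h import *
st('start')
for y in(-11.35,168.65): print(y,arm.solve_ik([.466,-.2095,.2],down(y)),arm.solve_ik([.466,-.2095,.2],down(y-17)))
y=-11.35
arm.movep([.466,-.2095,.2],down(y)); st('above')
snap('side','s1')
snap('top','t1')
E
```

```text
start 0.1 [ 0.207  -0.5891  0.2215] [ 0.2 -0.5 -0.1] op 0.0868 gf 0.0 q [-1.36  0.22  1.53 -0.    1.39 -0.13]
-11.35 [-5.76948374e-01 -3.68469382e-02  1.84508598e+00 -4.44089210e-16
  1.33335362e+00 -3.78853504e-01] [-5.76948374e-01 -3.68469382e-02  1.84508598e+00 -4.44089210e-16
  1.33335362e+00 -8.21475307e-02]
168.65 None None
above 1.78 [ 0.4659 -0.2104  0.2002] [ 0.5  0.1 -0.5] op 0.0871 gf 0.0 q [-0.58 -0.04  1.84 -0.    1.33 -0.38]
```

View pics/s1.png

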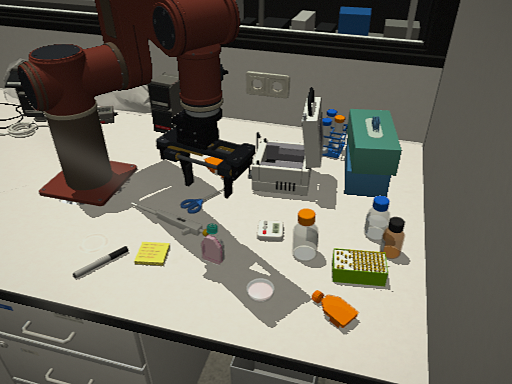

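Run:
```python
from h import *
y=-11.35; p=np.array([.466,-.2095,.086])
print(arm.line_to(p,.12,threshold=6)); st('at')
arm.close(20); st('grip')
p=np.array(get_ee_pos()); arm.line_to(p+[0,0,.006],.05); st('lift')
arm.movep(p+[0,0,.006],down(y-18)); st('twist')
print(arm.line_to(p+[0,0,.0003],.03,threshold=4)); st('low')
arm.let_go(); st('rel')
arm.line_to(p+[0,0,.12],.15); st()
snap('side','s2');snap('top','t2')
p_=np.load('pics/t2.npz');q=np.load('pics/s2.npz')
for nm,D in(('top',p_),('side',q)):
    C=cloud(nm,D['d']); inb=(abs(C[...,0]-.465)<.045)&(abs(C[...,1]+.21)<.045)
    k=teal(D['p'])&inb&(C[...,2]>.08)&(C[...,2]<.12); print(nm,k.sum(),C[k].mean(0) if k.any() else 0)
b=inb&(C[...,2]>.012)&(C[...,2]<.045); v=C[b]; print(len(v)); rng=np.random.default_rng(0);best=None
for _ in range(2000):
    i,j=rng.choice(len(v),2,False); t=v[j,:2]-v[i,:2]
    if np.linalg.norm(t)<.02: continue
    n_=np.array([-t[1],t[0]])/np.linalg.norm(t); k=abs((v[:,:2]-v[i,:2])@n_)<.0015
    if best is None or k.sum()>best.sum(): best=k
f=v[best][:,:2]; c=f.mean(0); t=np.linalg.svd(f-c)[2][0]; print(best.sum(),c,np.degrees(np.arctan2(t[1],t[0])),((f-c)@t).min(),((f-c)@t).max())
```

```text
False
at 2.98 [ 0.4666 -0.2099  0.0868] [-0.1  0.2 -0.2] op 0.0872 gf 0.0 q [-0.58  0.09  1.94 -0.    1.11 -0.38]
grip 4.03 [ 0.466  -0.2095  0.086 ] [ 0.7  0.2 -0.5] op 0.0241 gf 20.0 q [-0.58  0.09  1.94  0.    1.11 -0.38]
lift 4.3 [ 0.4664 -0.2097  0.0926] [ 0.3  0.5 -0.7] op 0.0238 gf 20.0 q [-0.58  0.08  1.94 -0.    1.12 -0.38]
twist 4.7 [ 0.466  -0.2095  0.092 ] [-0.5 -0.1 -0.9] op 0.0242 gf 20.0 q [-0.58  0.09  1.94 -0.    1.12 -0.07]
True
low 4.98 [ 0.4664 -0.2096  0.0859] [0.7 0.2 4.4] op 0.0239 gf 20.0 q [-0.58  0.09  1.94  0.    1.11 -0.07]
rel 6.21 [ 0.4657 -0.2092  0.0854] [-0.3 -0.4  0.8] op 0.0871 gf 0.0 q [-0.58  0.09  1.94  0.    1.11 -0.07]
 7.16 [ 0.4654 -0.2091  0.2049] [-0.5  1.  -0.6] op 0.0869 gf 0.0 q [-0.58 -0.04  1.84  0.    1.35 -0.07]
top 0 0
side 74 [ 0.46717292 -0.21485487  0.09330242]
221
132 [ 0.45998581 -0.22361958] -29.100764458104294 -0.026490118859865484 0.02522461971844786
```

Run:
```python
from h import *
A=[];B=[]
for r in(.4,.5,.6,.7):
  for z in(.15,.3):
    for tl in(90,70,55):
      M=tool(0,tl,1); M=M@R.from_euler('z',90,degrees=True).as_matrix()
      q=arm.solve_ik([r,0,z],rv(M))
      if q is None or abs(q[3])>.01: continue
      a,b,c=q[1],q[1]+q[2],q[1]+q[2]+q[4]
      A+= [[1,0,np.sin(a),np.sin(b),np.cos(b),np.sin(c)],[0,1,np.cos(a),np.cos(b),-np.sin(b),np.cos(c)]]; B+=[r,z]
x,res,_,_=np.linalg.lstsq(np.array(A),np.array(B),rcond=None); print(len(B)//2,x,res)
D=x[5]
for pos in([.466,-.2095,.092],[.415,-.27,.092],[.43,-.26,.092]):
  for az in(-119,-122,-126,-130):
    for tl in(-3,0,3):
      M=tool(az,tl,1); T=np.array(pos)+M[:,2]*.019
      o=[arm.solve_ik(T+[0,0,d],rv(M)) for d in(0,.06,.12,.16)]
      print(pos,az,tl,'wrist',np.round(T-M[:,2]*D,3),[None if q is None else float(round(q[3],2)) for q in o])
```

```text
8 [ 0.00627219 -0.0142624   0.40709289  0.54731259  0.051143    0.0142624 ] []
[0.466, -0.2095, 0.092] -119 -3 wrist [ 0.464 -0.214  0.092] [-1.19, -1.21, -1.24, None]
[0.466, -0.2095, 0.092] -119 0 wrist [ 0.464 -0.214  0.092] [-1.16, -1.19, -1.21, -1.23]
[0.466, -0.2095, 0.092] -119 3 wrist [ 0.464 -0.214  0.092] [-1.14, -1.16, -1.18, -1.2]
[0.466, -0.2095, 0.092] -122 -3 wrist [ 0.463 -0.214  0.092] [-1.16, -1.19, -1.22, -1.24]
[0.466, -0.2095, 0.092] -122 0 wrist [ 0.463 -0.214  0.092] [-1.14, -1.16, -1.19, -1.21]
[0.466, -0.2095, 0.092] -122 3 wrist [ 0.463 -0.214  0.092] [-1.11, -1.13, -1.16, -1.18]
[0.466, -0.2095, 0.092] -126 -3 wrist [ 0.463 -0.213  0.092] [-1.13, -1.15, -1.18, -1.21]
[0.466, -0.2095, 0.092] -126 0 wrist [ 0.463 -0.213  0.092] [-1.1, -1.12, -1.15, -1.18]
[0.466, -0.2095, 0.092] -126 3 wrist [ 0.463 -0.213  0.092] [-1.07, -1.1, -1.12, -1.15]
[0.466, -0.2095, 0.092] -130 -3 wrist [ 0.463 -0.213  0.092] [-1.09, -1.12, -1.15, -1.18]
[0.466, -0.2095, 0.092] -130 0 wrist [ 0.463 -0.213  0.092] [-1.07, -1.09, -1.12, -1.15]
[0.466, -0.2095, 0.092] -130 3 wrist [ 0.4
[... 1396 characters left out ...]
24, None, None]
[0.43, -0.26, 0.092] -122 0 wrist [ 0.427 -0.264  0.092] [-1.19, -1.21, -1.24, None]
[0.43, -0.26, 0.092] -122 3 wrist [ 0.427 -0.264  0.092] [-1.17, -1.19, -1.21, -1.23]
[0.43, -0.26, 0.092] -126 -3 wrist [ 0.427 -0.264  0.092] [-1.18, -1.2, -1.23, None]
[0.43, -0.26, 0.092] -126 0 wrist [ 0.427 -0.264  0.092] [-1.16, -1.18, -1.2, -1.22]
[0.43, -0.26, 0.092] -126 3 wrist [ 0.427 -0.264  0.092] [-1.13, -1.15, -1.17, -1.19]
[0.43, -0.26, 0.092] -130 -3 wrist [ 0.427 -0.264  0.092] [-1.14, -1.17, -1.2, -1.22]
[0.43, -0.26, 0.092] -130 0 wrist [ 0.427 -0.264  0.092] [-1.12, -1.14, -1.17, -1.19]
[0.43, -0.26, 0.092] -130 3 wrist [ 0.427 -0.264  0.092] [-1.09, -1.11, -1.14, -1.16]
```

Run:
```python
from h import *
y=-29.35; p=np.array([.466,-.2095,.086])
print(arm.line_to(p,.15,threshold=6)); arm.close(20); st('grip')
arm.line_to(p+[0,0,.008],.05)
p2=np.array([.415,-.27,.086])
arm.line_to(p2+[0,0,.008],.1,ori=down(y-6.7)); st('moved')
print(arm.line_to(p2+[0,0,-.0005],.03,threshold=4)); st('low')
arm.let_go(); arm.line_to(p2+[0,0,.17],.2); st()
snap('top','t3')
M0=R.from_rotvec(get_orientation()).as_matrix()
E=lambda s:tool(-126,2,s)
for s in(1,-1):
    M=E(s); g=np.array([.415,-.27,.09]); print(s,(R.from_matrix(M)*R.from_matrix(M0).inv()).magnitude(),arm.solve_ik(g+M[:,2]*.019+[0,0,.14],rv(M)))
C=cloud('top',np.load('pics/top0.npz')['d']); print('timer',C[192,259])
D=np.load('pics/s2.npz')
snap('side','s3')
```

```text
False
grip 9.26 [ 0.466  -0.2095  0.086 ] [ 0.2 -0.7  0.2] op 0.0238 gf 20.0 q [-0.58  0.09  1.94  0.    1.11 -0.07]
moved 10.51 [ 0.4152 -0.2698  0.094 ] [-0.2 -0.1 -1.1] op 0.0238 gf 20.0 q [-0.74  0.05  1.98  0.    1.12 -0.11]
True
low 10.83 [ 0.4158 -0.27    0.0858] [1.8 0.  2.5] op 0.0237 gf 20.0 q [-0.74  0.06  1.98  0.    1.1  -0.11]
 13.06 [ 0.4144 -0.2695  0.2545] [-0.5  0.1 -0.1] op 0.0869 gf 0.0 q [-0.74 -0.12  1.82  0.    1.44 -0.11]
1 1.5363869502132184 [-0.14397976  0.60033532  1.71434692 -1.20301623  1.89524316  0.81336972]
-1 3.1398014974277255 [-0.14397976  0.60033532  1.71434692 -1.20301623  1.89524316 -2.32822293]
timer [ 0.5680281  -0.08587052  0.01466405]
```

View pics/s3.png

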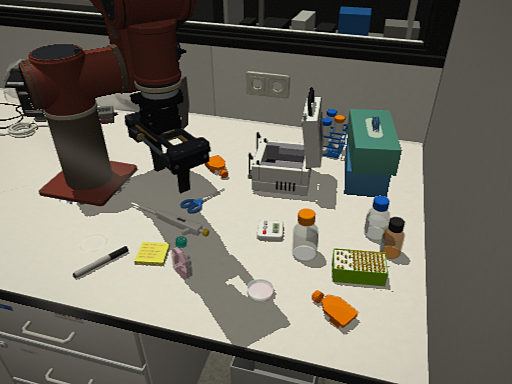

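```bash
cat >> h.py <<'E'
from scipy.spatial.transform import Slerp
def slerp(a,b,f): return Slerp([0,1],R.concatenate([a,b]))(f)
G=np.array([.415,-.27,.090]); Mp=tool(-126,2,1)
E
python3 - <<'E'
from h import *
M0=R.from_rotvec(get_orientation()); M1=R.from_matrix(Mp)
T=G+Mp[:,2]*.019
for f in(.33,.67):
    arm.movep([.415,-.27,.29],slerp(M0,M1,f).as_rotvec())
arm.movep(T+[0,0,.15],rv(Mp)); st('pre')
print(arm.line_to(T,.12,threshold=6)); st('down')
snap('side','s4');snap('top','t4')
E
```

```text
pre 14.68 [ 0.4035 -0.2867  0.2402] [ 0.2 -0.2  1.5] op 0.087 gf 0.0 q [-0.15  0.58  1.72 -1.21  1.9   0.79]
False
down 16.07 [ 0.4042 -0.2854  0.09  ] [ 0.2 -0.1  0.1] op 0.0873 gf 0.0 q [-0.14  0.88  1.63 -1.15  1.82  1.  ]
```

View pics/s4.png

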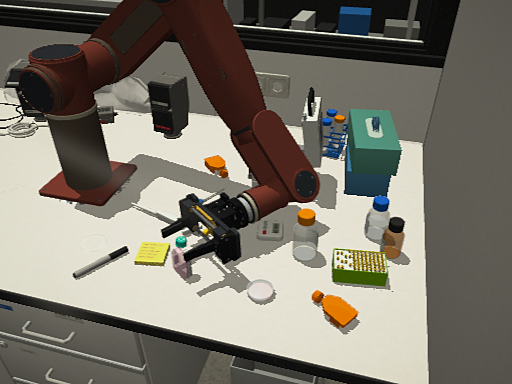

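```bash
cat >> h.py <<'E'
Mn=Fn@tool_in_flask(np.radians(2),1)
def nestT(dx,dz): return im(-.033+dx,0,.064+dz)+Mn[:,2]*.019
E
python3 - <<'E'
from h import *
arm.close(40); st('grip')
T=G+Mp[:,2]*.019
arm.line_to(T+[0,0,.15],.1); st('lift')
A=nestT(-.06,.17)
try:
    arm.line_to(A,.1,ori=rv(Mn))
except arm.MotionError as e:
    print(e)
    M0=R.from_rotvec(get_orientation()); p0=np.array(get_ee_pos())
    for f in(.2,.4,.6,.8,1): arm.movep(p0+f*(A-p0),slerp(M0,R.from_matrix(Mn),f).as_rotvec())
st('over')
arm.line_to(nestT(-.04,.055),.1); st('low')
snap('side','s5');snap('top','t5')
W=np.hstack([cv2.resize(np.load('pics/s5.npz')['p'][90:240,190:340],None,fx=2.6,fy=2.6),cv2.resize(np.load('pics/t5.npz')['p'][110:260,100:250],None,fx=2.6,fy=2.6)])
cv2.imwrite('pics/c5.png',W[:,:,::-1])
E
```

```text
grip 17.25 [ 0.4039 -0.2854  0.0893] [-0.4 -0.7  0.1] op 0.0226 gf 40.0 q [-0.14  0.88  1.63 -1.15  1.82  1.  ]
lift 18.9 [ 0.4036 -0.2853  0.2387] [-0.7  0.  -0.6] op 0.0225 gf 40.0 q [-0.14  0.58  1.72 -1.21  1.9   0.8 ]
over 23.47 [0.4544 0.153  0.215 ] [-0.6 -0.  -0.3] op 0.0229 gf 40.0 q [ 0.16 -0.16  1.93 -0.    1.34  1.64]
low 24.78 [0.4749 0.1552 0.1008] [ 0.5 -0.8 -1.6] op 0.0227 gf 40.0 q [ 0.16  0.02  1.99 -0.    1.1   1.63]
```

View pics/c5.png

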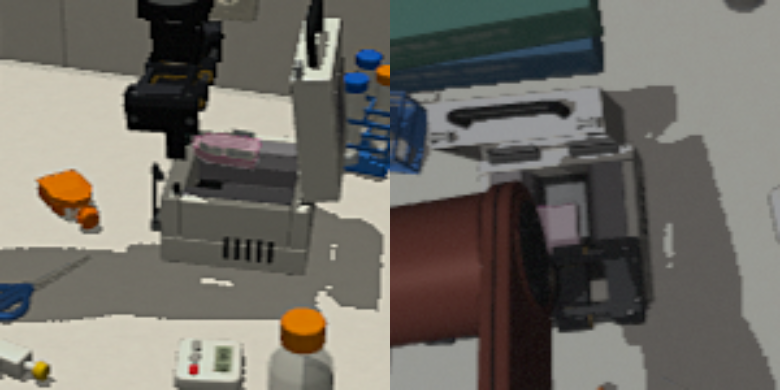

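Run:
```python
from h import *
for nm,f in(('top','t5'),('side','s5')):
    D=np.load(f'pics/{f}.npz'); C=cloud(nm,D['d']); L=(C-IM)@Ri; p=D['p'].astype(int)
    k=(abs(L[...,1])<.035)&(L[...,0]>-.06)&(L[...,0]<.04)&(L[...,2]>.095)&(L[...,2]<.15)&(p[...,0]>p[...,1]+8)
    q=L[k]; print(nm,len(q),np.round(np.percentile(q,[2,25,50,75,98],axis=0),4).tolist())
    if nm=='top':
        A=np.c_[q[:,:2],np.ones(len(q))]; print('plane slope x,y',np.linalg.lstsq(A,q[:,2],rcond=None)[0])
D=np.load('pics/s5.npz');C=cloud('side',D['d']);L=(C-IM)@Ri
for r in range(140,158,3): print(r,[(tuple(map(int,D['p'][r,c])),np.round(L[r,c]*1000).astype(int).tolist()) for c in(268,276,284)])
```

```text
top 201 [[-0.0247, -0.0206, 0.1082], [-0.0146, -0.0125, 0.1102], [-0.0039, -0.0042, 0.1112], [0.0062, 0.0034, 0.1125], [0.0149, 0.0125, 0.1149]]
plane slope x,y [-0.06130024 -0.02504497  0.11100969]
side 217 [[-0.0535, -0.0289, 0.1013], [-0.0345, -0.0229, 0.1079], [-0.018, -0.0019, 0.1104], [0.0001, 0.011, 0.1119], [0.0152, 0.0247, 0.1214]]
140 [((137, 137, 124), [-80, 225, 0]), ((188, 189, 169), [-54, 236, -3]), ((130, 133, 120), [-3, 24, 118])]
143 [((158, 125, 136), [-47, 8, 112]), ((151, 121, 130), [-24, 14, 111]), ((146, 118, 124), [-2, 19, 110])]
146 [((62, 65, 63), [-42, -21, 119]), ((148, 117, 126), [-22, -1, 110]), ((149, 116, 127), [0, 2, 110])]
149 [((76, 55, 60), [-42, -20, 108]), ((125, 110, 109), [-19, -22, 112]), ((67, 70, 67), [4, -29, 119])]
152 [((59, 59, 59), [-52, 44, 61]), ((77, 55, 60), [-18, -25, 104]), ((87, 63, 70), [4, -22, 105])]
155 [((48, 46, 46), [-52, 46, 49]), ((47, 46, 46), [-28, 49, 50]), ((47, 45, 45), [-1, 28, 65])]
```

Run:
```python
from h import *
arm.line_to(nestT(0,.055),.08); st('in')
print(arm.line_to(nestT(0,.012),.05,threshold=8)); st('d1')
print(arm.line_to(nestT(0,.0),.025,threshold=6)); st('d2')
```

```text
in 25.53 [0.5137 0.1589 0.0997] [ 0.2 -0.6 -1.2] op 0.0229 gf 40.0 q [ 0.15  0.11  1.89 -0.    1.1   1.63]
False
d1 26.54 [0.5145 0.159  0.0574] [-0.7 -0.   0.8] op 0.0229 gf 40.0 q [ 0.15  0.17  1.92 -0.    1.02  1.63]
False
d2 27.18 [0.514  0.1589 0.0449] [ 0.2 -0.6  1. ] op 0.0231 gf 40.0 q [ 0.15  0.19  1.92 -0.    0.99  1.63]
```

Run:
```python
from h import *
print(arm.line_to(nestT(0,-.002),.02,threshold=5)); st('d3')
arm.let_go(); st('rel')
arm.line_to(nestT(0,.16),.12); st('up')
arm.movep([.40,-.1,.35],down(-60)); st('away')
snap('side','s6');snap('top','t6')
p=np.load('pics/t6.npz')['p'];D=np.load('pics/t6.npz')
W=np.hstack([cv2.resize(np.load('pics/s6.npz')['p'][90:240,190:340],None,fx=2.6,fy=2.6),cv2.resize(p[130:240,110:220],None,fx=3.545,fy=3.545)])
cv2.imwrite('pics/c6.png',W[:390,:,::-1])
L=(cloud('top',D['d'])-IM)@Ri; q=p.astype(int)
k=(abs(L[...,1])<.03)&(L[...,0]>-.018)&(L[...,0]<.058)&(L[...,2]>.05)&(L[...,2]<.09)&(q[...,0]>q[...,1]+8); v=L[k]
print(len(v),np.median(v,0),np.percentile(v,[2,98],axis=0)); print(np.linalg.lstsq(np.c_[v[:,:2],np.ones(len(v))],v[:,2],rcond=None)[0])
k=teal(p)&(abs(L[...,1])<.04)&(abs(L[...,0]+.035)<.03); print('cap',k.sum(),L[k].mean(0),L[k].max(0))
```

```text
False
d3 27.43 [0.5145 0.159  0.0434] [0.7 0.2 1.8] op 0.0232 gf 40.0 q [ 0.15  0.19  1.92 -0.    0.99  1.63]
rel 28.27 [0.5143 0.1572 0.043 ] [ 0.1 -8.4  0.6] op 0.0696 gf 39.2 q [ 0.15  0.2   1.92 -0.01  0.99  1.63]
up 29.77 [0.5136 0.1588 0.204 ] [0.1 0.4 0.2] op 0.0874 gf 0.0 q [ 0.15 -0.    1.8  -0.    1.31  1.63]
away 30.98 [ 0.4001 -0.0996  0.3493] [ 0.1 -0.1 -0.1] op 0.0873 gf 0.0 q [-0.44 -0.36  1.84  0.    1.66  0.61]
237 [0.02521468 0.00678667 0.05828541] [[-0.0158756  -0.01945543  0.05404956]
 [ 0.05493549  0.02457341  0.06138375]]
[0.00883477 0.0137299  0.0577827 ]
cap 53 [-0.03445718 -0.00031236  0.07223963] [-0.0262261   0.0131434   0.07898281]
```

View pics/c6.png

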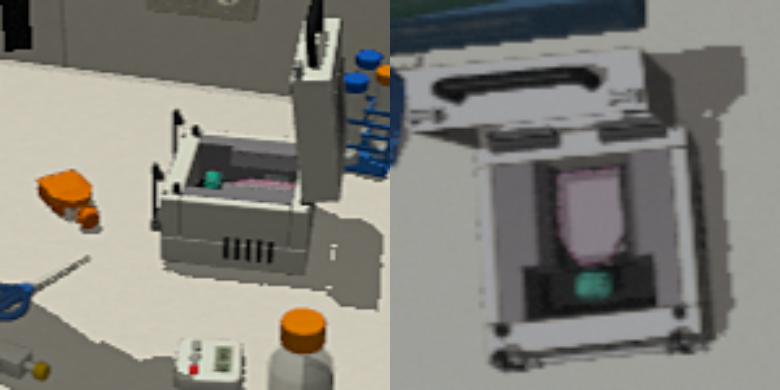

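```bash
cat >> h.py <<'E'
Y=5.59
def hT(a,up=0,yaw=None):  # TCP with the bar at the grasp point
    return im(.074-.182*np.cos(a)+.017*np.sin(a),0,.092+.182*np.sin(a)+.017*np.cos(a)-.019+up)
E
python3 - <<'E'
from h import *
print(arm.solve_ik(hT(1.42,.1),down(Y)),arm.solve_ik(hT(0),down(Y)),arm.solve_ik(hT(1.42),down(Y+180)))
L=(cloud('top',np.load('pics/t6.npz')['d'])-IM)@Ri
k=(abs(L[...,1])<.06)&(L[...,0]>-.04)&(L[...,0]<.2); print('tallest near',L[k][:,2].max())
arm.movep(hT(1.42,.12),down(Y)); st('above')
print(arm.line_to(hT(1.42,.0),.12,threshold=6)); st('at')
arm.close(15); st('grip')
snap('side','s7')
cv2.imwrite('pics/c7.png',cv2.resize(np.load('pics/s7.npz')['p'][40:240,190:390,::-1],None,fx=2.8,fy=2.8))
E
```

```text
[ 1.44766074e-01  1.89256010e-01  1.31742460e+00 -4.44089210e-16
  1.63491204e+00  4.72021686e-02] [ 1.62476136e-01 -2.44628160e-02  2.05485560e+00 -4.44089210e-16
  1.11119986e+00  6.49122309e-02] None
tallest near 0.2821839373006716
above 32.38 [0.6093 0.1673 0.3757] [ 0.7 -0.6  0.1] op 0.0871 gf 0.0 q [ 0.14  0.19  1.28 -0.    1.67  0.05]
False
at 33.52 [0.6101 0.1683 0.2567] [-0.  -0.1 -0.9] op 0.0866 gf 0.0 q [0.14 0.22 1.47 0.   1.46 0.05]
grip 34.74 [0.6095 0.1683 0.2554] [0.4 0.5 0.2] op 0.0102 gf 15.0 q [0.14 0.22 1.47 0.   1.46 0.05]
```

View pics/c7.png

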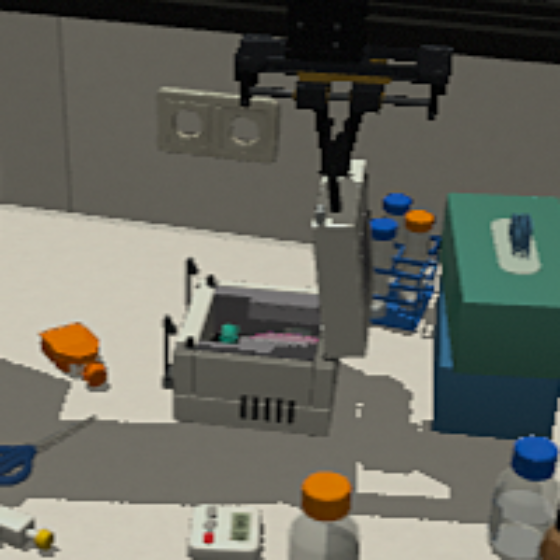

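Run:
```python
from h import *
arm.close(25)
for a in np.arange(1.27,.1,-.16):
    if arm.line_to(hT(a),.12,threshold=25): st('STOP'); break
    print(round(a,2),np.round(get_force(),1),np.round(np.array(get_ee_pos())-hT(a),4))
st('end')
```

```text
1.27 [-0.  -0.1 -0.2] [0.0001 0.     0.0004]
1.11 [-0.8  0.9  1.4] [0.0003 0.0002 0.0002]
0.95 [-0.3  1.9 -2. ] [ 0.0003  0.0003 -0.0001]
0.79 [ 1.8  2.4 -1.8] [0.0004 0.0003 0.    ]
0.63 [ 2.2  3.9 -2.2] [0.0005 0.0003 0.0002]
0.47 [ 2.5  4.2 -4.1] [ 0.0004  0.0002 -0.0001]
0.31 [ 2.   5.1 -3.8] [ 0.0004  0.0002 -0.0003]
0.15 [ 2.5  3.8 -2.2] [ 0.0006  0.0002 -0.0004]
end 38.12 [0.4439 0.1522 0.1166] [ 2.5  3.8 -2.2] op 0.0098 gf 25.0 q [ 0.16 -0.05  2.02  0.    1.17  0.06]
```

Run:
```python
from h import *
arm.close(45)
for a in(.09,.06,.04,.02,.01,.0,-.01):
    s=arm.line_to(hT(a),.03,threshold=22); print(a,s,np.round(get_force(),1),np.round(np.array(get_ee_pos())-hT(a),4))
    if s: break
snap('side','s8'); st()
D=np.load('pics/s8.npz'); L=(cloud('side',D['d'])-IM)@Ri
k=(abs(L[...,1])<.07)&(L[...,0]>-.06)&(L[...,0]<.06)&(L[...,2]>.11)&(L[...,2]<.16)&(D['p'].min(-1)>110); v=L[k]
print(len(v),np.linalg.lstsq(np.c_[v[:,:2],np.ones(len(v))],v[:,2],rcond=None)[0])
```

```text
0.09 False [ 2.4  5.3 -0.7] [0.0007 0.0002 0.0001]
0.06 False [2.8 4.8 2.2] [0.0009 0.0002 0.0004]
0.04 False [2.6 4.9 1.9] [0.0009 0.0002 0.0004]
0.02 False [ 3.4  5.3 -0.9] [0.0008 0.0002 0.    ]
0.01 False [ 3.8  5.6 -1.2] [ 0.0008  0.0002 -0.    ]
0.0 False [2.4 5.3 4.4] [0.0008 0.0002 0.0004]
-0.01 False [1.5 4.2 4.7] [0.0009 0.0002 0.0005]
 40.54 [0.4395 0.1517 0.0887] [1.9 5.  4.9] op 0.0097 gf 45.1 q [ 0.16 -0.02  2.06  0.    1.11  0.06]
470 [ 0.00111779 -0.00184621  0.12710278]
```

Run:
```python
from h import *
print(arm.line_to(hT(-.035),.02,threshold=10)); st('push')
arm.wait(.3); arm.line_to(hT(0),.03); st('back')
arm.close(3); st('loose')
print(arm.line_to(hT(0,.02),.05,threshold=12)); st('up1')
arm.line_to(hT(0,.1),.12); st('up2')
arm.movep([.40,-.15,.35],down(-30)); st('away')
snap('side','s9');snap('top','t9')
for nm,f in(('side','s9'),('top','t9')):
    D=np.load(f'pics/{f}.npz'); L=(cloud(nm,D['d'])-IM)@Ri
    k=(abs(L[...,1])<.06)&(L[...,0]>-.055)&(L[...,0]<.055)&(L[...,2]>.1)&(L[...,2]<.17); v=L[k]
    print(nm,len(v),np.linalg.lstsq(np.c_[v[:,:2],np.ones(len(v))],v[:,2],rcond=None)[0])
W=np.hstack([cv2.resize(np.load('pics/s9.npz')['p'][90:240,190:340],None,fx=2.6,fy=2.6),cv2.resize(np.load('pics/t9.npz')['p'][130:240,110:220],None,fx=3.545,fy=3.545)[:390,:390]])
cv2.imwrite('pics/c9.png',W[:,:,::-1])
```

```text
True
push 40.76 [0.4394 0.1518 0.0874] [-1.5 -0.1  5.8] op 0.0096 gf 45.4 q [ 0.16 -0.02  2.06  0.    1.1   0.07]
back 41.31 [0.4398 0.1518 0.0906] [2.8 5.8 3.4] op 0.0098 gf 45.3 q [ 0.16 -0.03  2.06  0.    1.11  0.06]
loose 41.52 [0.4398 0.1515 0.0905] [4.4 3.9 2.9] op 0.0113 gf 3.0 q [ 0.16 -0.03  2.06  0.    1.11  0.06]
False
up1 42.08 [0.4397 0.1507 0.1101] [4.8 0.3 1.3] op 0.0107 gf 3.0 q [ 0.16 -0.06  2.04 -0.    1.15  0.06]
up2 42.89 [0.4379 0.1512 0.1887] [0.9 0.7 0.1] op 0.0005 gf 0.0 q [ 0.16 -0.15  1.97  0.    1.32  0.06]
away 44.18 [ 0.4    -0.1492  0.3491] [ 0.5 -0.8 -0.2] op 0.0004 gf 0.0 q [-0.54 -0.32  1.81  0.    1.65 -0.02]
side 816 [-8.38281984e-03 -6.31744764e-05  1.28196758e-01]
top 2112 [-0.01079778  0.00167121  0.12946994]
```

View pics/c9.png

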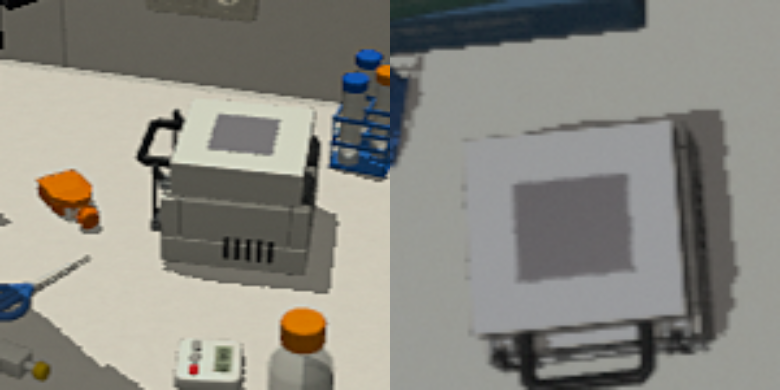

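```bash
python3 -c "
from h import *
print(arm.close_job())"
```

```text
the job is handed in; nothing more can be done
None
```

The flask lies flat in the nest with its neck up and cap to the front. The hood is lowered and stays shut at about 0.01 rad in both cameras, the latched angle, though I inferred the hooks from that rather than seeing them. The job was handed in at about 44 s, with no verdict shown.

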